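# Move a battery pack from the charger to the handpiece power unit

### The arm

A 6-joint arm with a two-finger parallel gripper is mounted at the origin on a cart in front of the work surface, level with it; the furniture and walls round the work are solid. World frame = base frame: x ahead of the robot, y to its left, z up, the work surface at z = 0. Lengths are in m, angles in degrees, forces in N, time in s.
With the tool pointing down it reaches from about 0.35 to 0.875 m from the base axis. Payload 4.2 kg.
Tool frame: the origin (TCP) lies midway between the tips of the shut fingers; the grasp point (between the pads) lies 19 mm behind it (r.pinch_z is the distance from the TCP to the grasp point, in m); z points along the fingers, y is the line along which they close (so a half turn about z gives the same grasp; the last joint's range is limited). The gripper opens to 87 mm and grips with 3 to 60 N. Pads are 19 mm wide; open, the fingers measure 117 mm over their backs; the gripper's body (75 mm by 190 mm) begins 51 mm behind the grasp point.
Start: joints at [-50.787, 22.042, 0.453, 0, -68.411, -14.817], TCP at [0.258, -0.569, 0.223] pointing down, gripper open.
Joint ranges: [-179.83, 179.83], [-69.29, 118.12], [-61.27, 80.66], [-181.25, 117.63], [-171.15, -9.14], [-177.46, 177.46]. Speed limits (degrees/s): [159.86, 159.86, 180, 180, 180, 180].

### API

Orientations are given as a 3x3 rotation matrix whose columns are the frame's x, y, z axes.
In Python, from station import r, imaging, models gives the robot as it stands. The module is installed in compiled form; this text tells all that it offers.
- The arm moves only by the tool apply_moves, never from a script. Its argument "moves" is a list of rows, each a list of 2 entries, a list of its own where there are three numbers: the shift along the tool's x, y, z in m, then the turn about the tool's z in degrees. A call has 1 to 5 rows; each row shifts and turns the commanded pose from where the row before left it, along the tool's axes as they then stand; what a row does not reach is not made up. A row lasts 1/12 s, in which the tool goes at most 41.7 mm and 7.16 degrees, less where a joint would pass 70% of its speed; a pose out of reach is approached as far as the arm can. A call is refused whole if a number of a shift passes 0.0417 or a number of a turn 7.16, either way. A call with a gripper value outside its range is refused whole. "hand" is the finger opening in m, from 0 to 0.087, set as the call begins (left out, the last holds). The fingers move at their own pace and stop on an object; the grip force is fixed at half the most. Time passes only in rows, so rows that do not move let the fingers close. It gives the time, the measured TCP pose, the force, the opening and the grip force at its end, in the units of the state.
- r.sense(): the state, without advancing time (a new reading comes with each control period).
- imaging.capture(name): name is "scene" or "side" or "wrist"; returns a dict with "frame" (384x512x3 uint8, blue, green, red), "intrinsics" (3x3 intrinsics, pixels), "eye" and "orientation" of the camera in the world. Camera axes: x right, y down, z forward; pixel columns grow to the right and rows downward; lengths in m; the calibration is good to about 2 mm. The wrist camera is an equidistant fisheye: a pixel r from the principal point sees the ray r / f radians off the axis. A picture is of the moment at which its call begins. There is no depth.
- r.finish_job(): hands the job in; it is judged then, once.
Trained networks look in a picture, given as the dict that the camera call returned (one of the last four; its "shot" number tells which), for a name from the list of things; names that differ only in an ending like _2 or _b are one class to them, and where a whole thing is asked for, a point or a joint stands for the part that bears it (a point fixed in the world has none). Each returns a list of dicts, best first, with "confidence" (0 to 1); they miss things now and then, are a little off and sometimes report something else, mostly with a low value. They report only what shows in the picture. A call takes as long as a camera call. They do not tell look-alikes from the thing itself.
- models.cut_out(picture, target): "region" (384x512 bool, what is visible of it) and "extent" ([left, top, width, height] as shares, 0 to 1, of the picture: columns of its width, rows of its height, round what is visible of it).
- models.place_of(picture, target): "at" ([column, row] as shares, 0 to 1, of the picture: columns of its width, rows of its height: a listed point, or the origin of a listed thing).
The state is a dict: "time_s": time; "joints": joint angles; "joint_velocities": joint speeds; "effort": joint torques, N m; "tcp_pos": TCP position; "ee_rot": TCP orientation; "wrist_force": force on the tool from outside, world axes, zero at the start; "moment": the same for the moment, N m; "gripper_width": opening from 0.0 (shut) to 1.0 (fully open); "gripper_force": force on a finger pad.
Only numpy, scipy, OpenCV 4.12 (cv2) and the standard library are available. Lean on these libraries where they do the work, as an engineer would, in place of code of your own. Each camera call takes 0.05 s, during which the arm holds its last target. There are 200 camera calls.

### The job

The black-capped orange battery pack is latched down in the grey charger. Press it once so that it pops up, lift it out, put it into the well of the blue power unit and press it down once until its push-push latch clicks, so that it stays locked down when you let go. Never press on the pack with more than 22 newtons: each latch clicks at its own depth just before a stiff stop, so feel for it; leave the charger's well empty and raised and do not disturb the other things on the bench.

Things in the scene. Friction and masses are not known exactly. Their poses are not given: they have to be found in the camera images.
- battery_pack: Battery pack, loose, 0.15 kg (may differ by a third): upright rounded block 30 (its x) x 44 (its y) x 64 mm tall, orange with a black cap and flat top. Origin at the centre of its underside, z up. Grip it across its 30 mm faces. It is the same both ways round.
- charger: Charger, fixed: grey block, yellow panel, 76 mm high, top 74 (x) x 80 (y) mm, a 70 mm high mechanism box behind it to x = +58 mm. Origin on the bench under the well's centre; z up, front to -x. Open vertical well 32.6 (x) x 46.6 (y) mm, 1.3 mm clear of the pack on each side, mouth bevelled 4 mm at 45 degrees. The pack starts locked down in it, in line with its axes, 7 to 11 mm proud of the top.
- power_unit: Power unit of the handpiece, fixed to the bench: blue block with a black dial; same sizes, well, origin and axes as the charger. Its well starts empty with the carriage raised. A pack standing on a raised carriage is 28 mm proud of the top.
- charger_carriage (a joint): Sprung seat in the charger's well, m pressed down: 0 raised (seat 40 mm above the bench), 0.017 to 0.020 locked. Pushed up by 4.5 N when raised plus 250 N/m of travel, damped 60 N s/m (rises in about 0.3 s). Push-push: pressing about 5 mm below the locked height and letting go releases it; the stiff stop (13 N per mm) begins about 6 mm below the locked height.
- power_unit_carriage (a joint): The same seat in the power unit, 0 (raised) at the start. Pressed past its click and let go, it comes back about 6 mm and stays locked at 0.013 to 0.021; a shorter press springs back to 0, a second full press releases it. The click lies at 0.019 to 0.0255, unseen, new each time, with 8 to 11 N of spring; the stiff stop begins within 0.5 mm beyond, so 14 to 17 N of push means it has clicked.
- charger_mouth (a point): Centre of the charger's well at the level of its top, 76 mm above the bench.
- power_unit_mouth (a point): Centre of the power unit's well at the level of its top, 76 mm above the bench.
- marker: Bystander: white marker pen, 135 mm long, 16 mm thick, lying loose. Origin under its middle.
- tape_roll: Bystander: roll of cream tape, 104 mm across, 25 mm high, loose. Origin under its centre.
- metal_snips: Bystander: black-handled snips, 170 mm long, 12 mm high, loose. Origin under the middle.
Not all that is in view belongs to the job. Leave any turquoise look-alike of the battery_pack alone. Leave any pink look-alike of the charger alone.

How it is judged:
By the outcome, as a careful person would: the job done as asked, in the order asked, and still so for the second after the job is handed in, with the robot touching nothing.
It also fails if it takes over 58 s, if anything falls off the work surface, if the arm or the gripper's body presses on something with over 40 N, if the wrist force passes 120 N, or if a joint passes its speed limit or range.

## Working session

There is one attempt and no reset: what is moved stays moved. The work goes in short steps, Python scripts to look and compute and a tool call to move; the robot and the scene stay as the last step left them, time stands still between calls to the robot, and variables do not carry over. Pictures are saved under pics/ and viewed, at most 10 in all, crops included, and the job is handed in when it is done.

Besides the shell and the picture viewer there is one more tool, called by a JSON object that holds its "op" and its "data", one argument or row to a line. apply_moves: Moves the arm, as the interface text tells. Its arguments: {"type":"object","properties":{"moves":{"type":"array"},"hand":{"type":"number"}},"required":["moves"]}

```bash
mkdir -p pics
cat > h.py <<'E'
import numpy as np, cv2
from station import r, imaging, models
def ray(p,u,v,fish=False):
    K=np.array(p["intrinsics"]);R=np.array(p["orientation"])
    a=(u-K[0,2])/K[0,0];b=(v-K[1,2])/K[1,1]
    if fish:
        t=np.hypot(a,b);s=np.sin(t)/t if t>1e-9 else 1
        d=np.array([a*s,b*s,np.cos(t)])
    else: d=np.array([a,b,1.])
    return np.array(p["eye"]),R@d
def atz(p,u,v,z,fish=False):
    e,d=ray(p,u,v,fish);return e+d*(z-e[2])/d[2]
E
python3 - <<'E'
from h import *
s=r.sense();print(s["time_s"],s["tcp_pos"],np.round(s["ee_rot"],3).tolist(),s["wrist_force"])
ims=[]
for n in ("scene","side","wrist"):
    p=imaging.capture(n);cv2.imwrite(f"pics/{n}0.png",p["frame"])
    print(n,np.round(p["eye"],3),np.round(p["orientation"],3).tolist(),np.round(p["intrinsics"],1).tolist())
    for t,z in (("charger_mouth",.076),("power_unit_mouth",.076),("battery_pack",None),("charger",0),("power_unit",0)):
        for d in models.place_of(p,t)[:3]:
            u,v=d["at"][0]*512,d["at"][1]*384
            print(t,round(d["confidence"],2),round(u),round(v),np.round(atz(p,u,v,z if z is not None else .02,n=="wrist"),4))
E
```

```text
0.0 [ 0.25791041 -0.56863645  0.22148627] [[-0.911, -0.413, -0.001], [-0.413, 0.911, 0.002], [0.0, 0.002, -1.0]] [ 0.62619529 -0.71937269 -0.37481597]
scene [-0.237  0.587  0.943] [[-0.609, -0.518, 0.601], [-0.793, 0.382, -0.474], [0.016, -0.766, -0.643]] [[494.1, 0.0, 257.2], [0.0, 494.1, 196.9], [0.0, 0.0, 1.0]]
charger_mouth 0.88 283 192 [ 0.5459 -0.1223  0.076 ]
charger_mouth 0.61 344 199 [ 0.4251 -0.2358  0.076 ]
power_unit_mouth 0.92 176 250 [0.5299 0.2269 0.076 ]
battery_pack 0.69 250 260 [0.4391 0.0703 0.02  ]
battery_pack 0.63 282 245 [ 0.4317 -0.0274  0.02  ]
battery_pack 0.44 277 208 [ 0.552  -0.1089  0.02  ]
charger 0.81 341 222 [ 0.4162 -0.2314  0.    ]
charger 0.56 283 212 [ 0.5468 -0.1264  0.    ]
power_unit 0.58 178 268 [0.5402 0.2241 0.    ]
side [0.55  0.802 0.721] [[-1.0, -0.022, 0.005], [-0.017, 0.62, -0.784], [0.014, -0.784, -0.62]] [[410.6, 0.0, 255.0], [0.0, 410.6, 198.5], [0.0, 0.0, 1.0]]
charger_mouth 0.9 304 158 [ 0.4169 -0.2086  0.076 ]
charger_mouth 0.65 259 177 [ 0.5451 -0.1085  0.076 ]
power_unit_mouth 0.74 265 274 [0.5302 0.235  0.076 ]
power_unit_mouth 0.61 297 239 [0.4579 0.1293 0.076 ]
battery_pack 0.67 295 214 [ 0.4495 -0.0244  0.02  ]
battery_pack 0.43 257 190 [ 0.5497 -0.124   0.02  ]
charger 0.68 258 196 [ 0.5464 -0.1194  0.    ]
charger 0.63 301 176 [ 0.4189 -0.2241  0.    ]
power_unit 0.77 265 292 [0.5288 0.2208 0.    ]
wrist [ 0.196 -0.597  0.387] [[-0.414, 0.881, 0.23], [0.91, 0.4, 0.104], [0.0, 0.252, -0.968]] [[297.3, 0.0, 256.9], [0.0, 297.3, 188.0], [0.0, 0.0, 1.0]]
```

```bash
python3 -c "
import cv2,numpy as np
a=[cv2.imread(f'pics/{n}0.png') for n in ('scene','side')]
cv2.imwrite('pics/both0.png',cv2.resize(np.vstack(a),(800,1200))[:600]);cv2.imwrite('pics/s0.png',cv2.resize(a[1],(800,600)))"
```

```text
(no output)
```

View pics/both0.png

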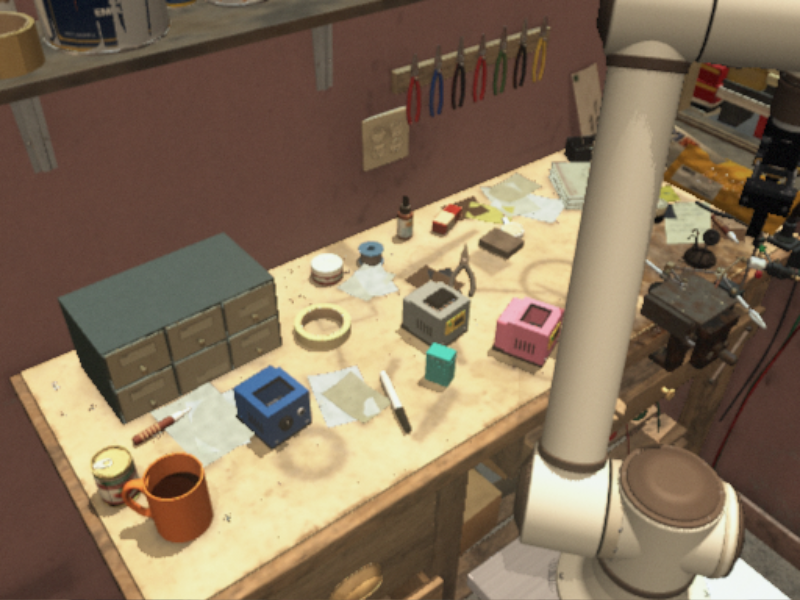

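View pics/s0.png

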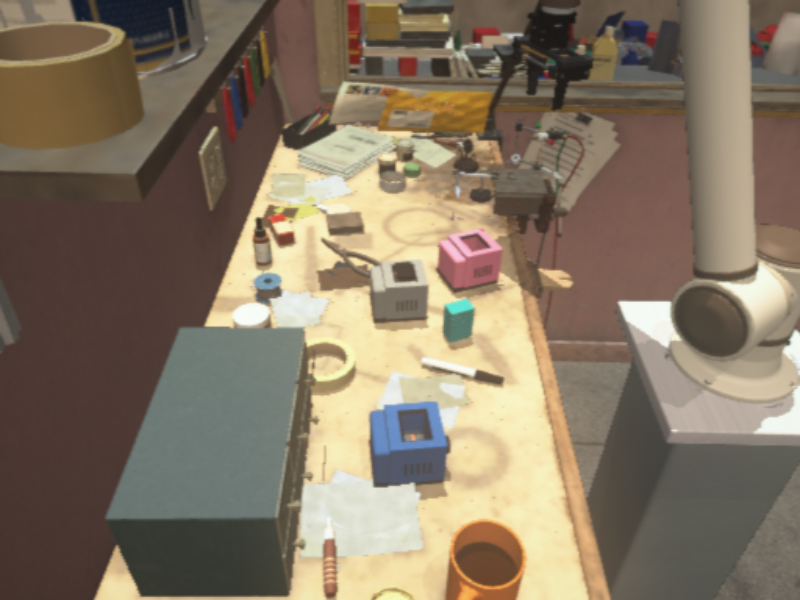

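The scene picture shows the grey charger with the pack at about (283,192) in native pixels and the blue power unit at (176,250). The pink look-alike is at (344,199) and the turquoise one at (281,230). Both cameras agree on the charger mouth at about (0.545, -0.115) and the power unit mouth at about (0.53, 0.23). I'll fly over the charger and use the wrist camera there.

{"op": "apply_moves", "data": {
  "moves": [
    [[-0.032,0.021,0],0],
    [[-0.032,0.021,0],0],
    [[-0.032,0.021,0],0],
    [[-0.032,0.021,0],0],
    [[-0.032,0.021,0],0]
  ],
  "hand": 0.0
}}

```text
time_s: 1.32
tcp_pos: [0.3611, -0.406, 0.2227]
ee_rot: [[-0.911, -0.413, 0.0], [-0.413, 0.911, -0.0], [-0.0, -0.0, -1.0]]
wrist_force: [1.0, -0.5, -0.1]
gripper_width: 0.707
gripper_force: 0.0
```

{"op": "apply_moves", "data": {
  "moves": [
    [[-0.032,0.021,0],0],
    [[-0.032,0.021,0],0],
    [[-0.032,0.021,0],0],
    [[-0.032,0.021,0],0],
    [[-0.032,0.021,0],0]
  ]
}}

```text
time_s: 1.73
tcp_pos: [0.4636, -0.244, 0.2229]
ee_rot: [[-0.911, -0.413, 0.001], [-0.413, 0.911, -0.0], [-0.001, -0.001, -1.0]]
wrist_force: [0.4, -0.3, 0.3]
gripper_width: 0.325
gripper_force: 0.0
```

{"op": "apply_moves", "data": {
  "moves": [
    [[-0.032,0.021,0],0],
    [[-0.032,0.021,0],0],
    [[-0.032,0.021,0],0],
    [[-0.032,0.021,0],0],
    [[0,0,0],0]
  ]
}}

```text
time_s: 2.15
tcp_pos: [0.5481, -0.1118, 0.2225]
ee_rot: [[-0.908, -0.418, 0.002], [-0.418, 0.908, 0.0], [-0.002, -0.001, -1.0]]
wrist_force: [0.5, -0.1, -0.2]
gripper_width: 0.02
gripper_force: 0.0
```

Run:
```python
from h import *
s=r.sense();print(s["time_s"],s["tcp_pos"],np.round(s["ee_rot"],3).tolist(),s["wrist_force"],s["joints"])
p=imaging.capture("wrist");cv2.imwrite("pics/w1.png",cv2.resize(p["frame"],(800,600)))
np.savez("w1.npz",**{k:p[k] for k in("frame","eye","orientation","intrinsics")})
for t,z in (("charger_mouth",.076),("power_unit_mouth",.076)):
    for d in models.place_of(p,t)[:3]:
        u,v=d["at"][0]*512,d["at"][1]*384
        print(t,round(d["confidence"],2),round(u),round(v),np.round(atz(p,u,v,z,True),4))
```

```text
2.15 [ 0.54806424 -0.11184085  0.22245859] [[-0.908, -0.418, 0.002], [-0.418, 0.908, 0.0], [-0.002, -0.001, -1.0]] [ 0.45365215 -0.14782621 -0.21207883] [ 5.05972375e+00  1.56017107e+01 -9.02043572e+00 -1.21306637e-02
 -6.52465986e+01 -7.03246867e+01]
charger_mouth 0.87 207 23 [ 0.4197 -0.2289  0.076 ]
```

View pics/w1.png

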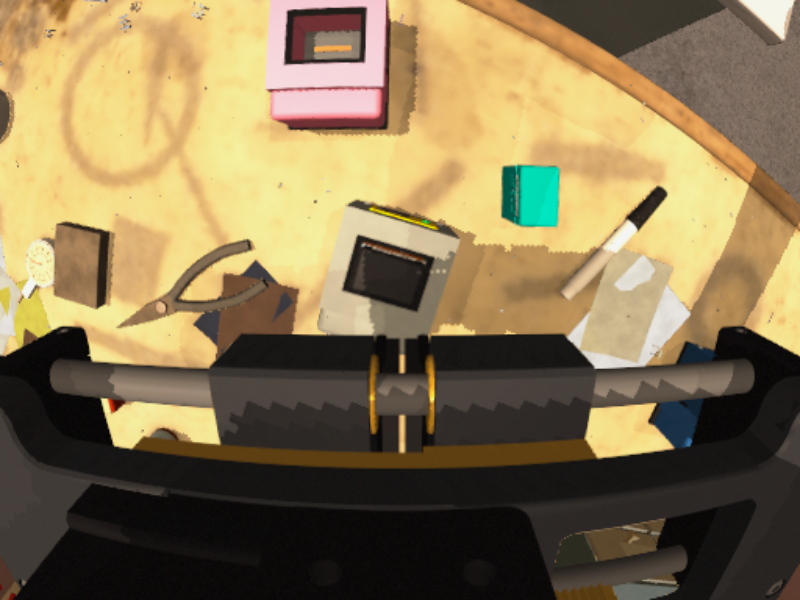

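The wrist picture shows the charger's top with corners at about (348,203), (459,237) and (318,328) in the 800 px view. The dark well with the pack is at (390,275), and the yellow front panel is along the upper edge. Next I'll compute pose and yaw from these.

Run:
```python
from h import *
p=dict(np.load("w1.npz"))
f=lambda q,z:np.round(atz(p,q[0]*.64,q[1]*.64,z,True),4)
for q in [(348,203),(459,237),(432,335),(318,328)]: print("top",f(q,.076))
for q in [(357,236),(436,260),(417,312),(343,290)]: print("rim",f(q,.076),f(q,.085))
cv2.imwrite("pics/w1c.png",cv2.resize(p["frame"][115:225,185:320],(800,652),interpolation=cv2.INTER_CUBIC)[:600])
```

```text
top [ 0.518  -0.1651  0.076 ]
top [ 0.5077 -0.0878  0.076 ]
top [ 0.5784 -0.0741  0.076 ]
top [ 0.6079 -0.15    0.076 ]
rim [ 0.536  -0.1506  0.076 ] [ 0.5345 -0.1503  0.085 ]
rim [ 0.5286 -0.0951  0.076 ] [ 0.5273 -0.0964  0.085 ]
rim [ 0.5674 -0.0911  0.076 ] [ 0.565  -0.0925  0.085 ]
rim [ 0.5745 -0.1444  0.076 ] [ 0.5719 -0.1443  0.085 ]
```

View pics/w1c.png

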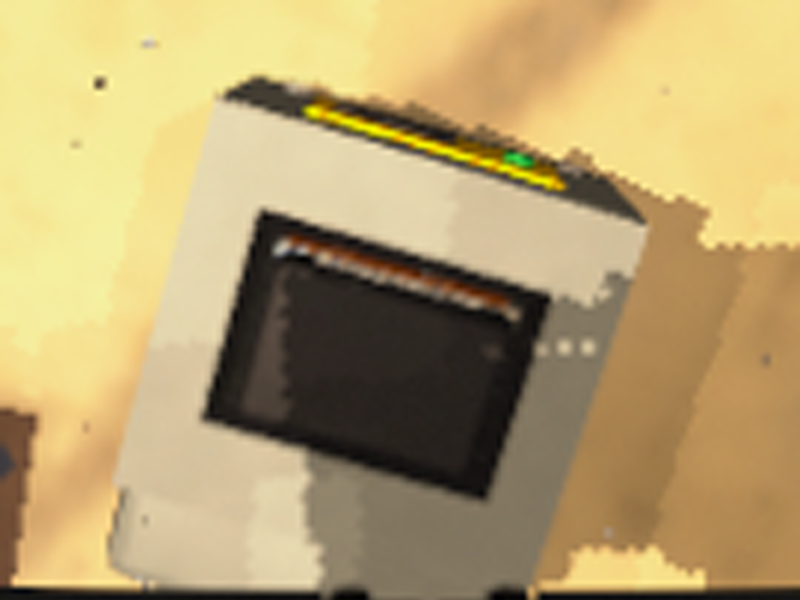

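```bash
cat >> h.py <<'E'
def fitrect(P,lx,ly,yaw0):
    # P 4x2 corners (-x-y),(-x+y),(+x+y),(+x-y): centre, yaw and residual
    from scipy.optimize import least_squares
    T=np.array([[-lx,-ly],[-lx,ly],[lx,ly],[lx,-ly]])/2
    def g(q):
        c,s=np.cos(q[2]),np.sin(q[2]);return (T@np.array([[c,s],[-s,c]])+q[:2]-P).ravel()
    o=least_squares(g,[*P.mean(0),np.radians(yaw0)])
    return np.round([*o.x[:2],np.degrees(o.x[2])],4),np.round(o.fun*1e3,1)
E
python3 - <<'E'
from h import *
p=dict(np.load("w1.npz"))
f=lambda q,z:atz(p,q[0]/5.926+184.6,q[1]/5.926+114.6,z,True)[:2]
rim=np.array([f(q,.076) for q in[(262,212),(551,296),(488,498),(203,418)]])
print("rim",fitrect(rim,.0406,.0546,-10)); print(np.round(rim,4).tolist())
print("front",f((222,98),.076),f((648,224),.076))
cap=[(280,250),(518,315),(470,475),(240,415)]
for z in (.083,.087):
    c=np.array([f(q,z) for q in cap]);print("cap",z,fitrect(c,.03,.044,-10))
E
```

```text
rim (array([ 0.5508, -0.1212,  8.2961]), array([-0.5, -0.6, -0.7,  0.3,  0.7,  0.3,  0.5, -0. ]))
[[0.5352, -0.1505], [0.5274, -0.0974], [0.5663, -0.0916], [0.5743, -0.1452]]
front [ 0.51948455 -0.16525466] [ 0.50829469 -0.08727138]
cap 0.083 (array([ 0.5505, -0.1209,  9.4643]), array([ 0.4, -0.3,  0.1,  0.5, -0.3,  0.7, -0.2, -0.8]))
cap 0.087 (array([ 0.5496, -0.1212,  9.4644]), array([ 0.2, -0.7, -0.2,  0.7, -0.1,  1. ,  0.1, -1.1]))
```

{"op": "apply_moves", "data": {
  "moves": [
    [[0,0,0],-7.1],
    [[0,0,0],-7.1],
    [[0,0,0],-7.1],
    [[0,0,0],-7.1],
    [[0,0,0],-7.1]
  ]
}}

```text
time_s: 2.72
tcp_pos: [0.5438, -0.1179, 0.2227]
ee_rot: [[-0.498, -0.867, -0.0], [-0.867, 0.498, -0.0], [0.0, 0.0, -1.0]]
wrist_force: [0.5, 0.1, 0.1]
gripper_width: 0.005
gripper_force: 0.0
```

{"op": "apply_moves", "data": {
  "moves": [
    [[0,0,0],-7.1],
    [[0,0,0],-7.1],
    [[0,0,0],-7.1],
    [[0,0,0],-7.1],
    [[0,0,0],-7.1]
  ]
}}

```text
time_s: 3.13
tcp_pos: [0.5438, -0.1179, 0.2228]
ee_rot: [[0.098, -0.995, -0.0], [-0.995, -0.098, -0.0], [0.0, 0.0, -1.0]]
wrist_force: [0.4, 0.1, 0.1]
gripper_width: 0.005
gripper_force: 0.0
```

{"op": "apply_moves", "data": {
  "moves": [
    [[0.0097,-0.0013,0],-2.6],
    [[0,0,0],0],
    [[0,0,0],0]
  ]
}}

```text
time_s: 3.38
tcp_pos: [0.5462, -0.1272, 0.2226]
ee_rot: [[0.135, -0.991, -0.0], [-0.991, -0.135, 0.0], [-0.0, 0.0, -1.0]]
wrist_force: [-0.1, -0.3, 0.3]
gripper_width: 0.009
gripper_force: 0.0
```

Run:
```python
from h import *
s=r.sense();R=np.array(s["ee_rot"]);print(s["time_s"],s["tcp_pos"],np.degrees(np.arctan2(R[1,1],R[0,1])),s["wrist_force"],s["joints"])
p=imaging.capture("wrist")
np.savez("w2.npz",**{k:p[k] for k in("frame","eye","orientation","intrinsics")})
u=p["frame"];cv2.imwrite("pics/w2c.png",cv2.resize(u[115:235,176:336],(800,600),interpolation=cv2.INTER_CUBIC))
```

```text
3.3833 [ 0.54623549 -0.12717521  0.22262456] -172.23176578133786 [-0.0882957  -0.30465997  0.31033634] [ 3.44635979e+00  1.58071439e+01 -8.71137207e+00 -3.77042972e-03
 -6.54884062e+01  4.32343867e+00]
```

View pics/w2c.png

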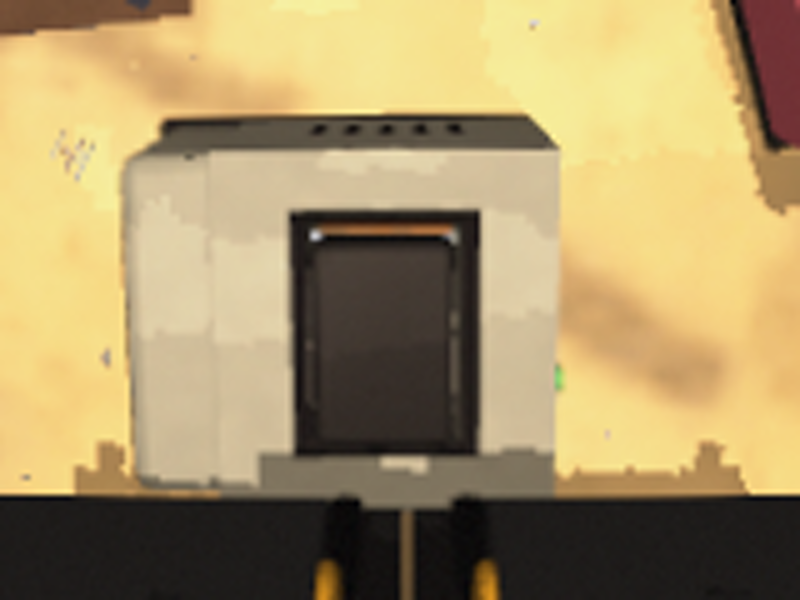

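The aligned close-up shows the well rim from (290,211) to (477,453) in the 5x crop, the black cap inside it and a yaw within about 1°.

Run:
```python
from h import *
p=dict(np.load("w2.npz"))
f=lambda q,z:atz(p,q[0]/5+175.6,q[1]/5+114.6,z,True)[:2]
A=lambda L,z:np.array([f(q,z) for q in L])
print("rim",fitrect(A([(479,211),(475,453),(297,453),(290,211)],.076),.0406,.0546,8))
for z in (.083,.085,.087):
    print("cap",z,fitrect(A([(455,237),(449,440),(318,440),(308,237)],z),.03,.044,8))
print("front",f((560,150),.076),f((553,495),.076))
g=cv2.cvtColor(p["frame"],cv2.COLOR_BGR2GRAY).astype(int)
print(g[185,225:295].tolist());print(g[150:215,252].tolist())
```

```text
rim (array([ 0.5506, -0.1214,  7.8867]), array([-0.3, -0.6, -0.8,  0.4,  0.7,  0.6,  0.4, -0.4]))
cap 0.083 (array([ 0.5511, -0.1218,  8.0155]), array([ 0.2, -0.1, -0.9, -0.2,  1. ,  0.2, -0.3,  0. ]))
cap 0.085 (array([ 0.5511, -0.1223,  8.0157]), array([ 0.1, -0.2, -1. , -0. ,  1.1,  0.4, -0.1, -0.1]))
cap 0.087 (array([ 0.5511, -0.1227,  8.0156]), array([ 0. , -0.4, -1.1,  0.1,  1.1,  0.5, -0. , -0.2]))
front [ 0.51945231 -0.1659429 ] [ 0.508776   -0.09014972]
[195, 194, 193, 194, 193, 194, 194, 194, 172, 106, 29, 29, 52, 50, 39, 55, 59, 58, 55, 54, 56, 54, 54, 54, 53, 51, 50, 50, 50, 50, 51, 49, 50, 51, 50, 49, 49, 49, 49, 49, 40, 77, 70, 37, 30, 31, 59, 159, 192, 193, 192, 192, 192, 192, 192, 192, 191, 191, 189, 188, 188, 188, 203, 208, 205, 200, 197, 192, 188, 183]
[195, 195, 196, 195, 194, 199, 178, 62, 27, 34, 95, 110, 16, 28, 47, 60, 66, 64, 64, 63, 62, 62, 61, 61, 61, 60, 61, 60, 59, 58, 57, 57, 57, 56, 53, 50, 50, 49, 48, 50, 49, 48, 47, 47, 48, 47, 47, 45, 45, 46, 44, 44, 42, 30, 21, 26, 124, 168, 146, 118, 118, 118, 116, 116, 116]
```

{"op": "apply_moves", "data": {
  "moves": [
    [[-0.005,-0.0052,0.03],-0.2],
    [[0,0,0.04],0],
    [[0,0,0.04],0],
    [[0,0,0.015],0],
    [[0,0,0],0]
  ]
}}

```text
time_s: 3.85
tcp_pos: [0.5477, -0.1202, 0.093]
ee_rot: [[0.14, -0.99, -0.01], [-0.99, -0.14, 0.0], [-0.002, 0.01, -1.0]]
wrist_force: [-0.2, 0.6, -0.1]
gripper_width: 0.004
gripper_force: 0.0
```

{"op": "apply_moves", "data": {
  "moves": [
    [[0,0,0.003],0],
    [[0,0,0.003],0],
    [[0,0,0.001],0],
    [[0,0,0],0],
    [[0,0,0],0]
  ]
}}

```text
time_s: 4.27
tcp_pos: [0.5521, -0.1202, 0.0918]
ee_rot: [[0.143, -0.99, 0.002], [-0.99, -0.143, 0.0], [0.0, -0.002, -1.0]]
wrist_force: [0.0, -0.1, 0.6]
gripper_width: 0.004
gripper_force: 0.0
```

{"op": "apply_moves", "data": {
  "moves": [
    [[0,0,0.0008],0],
    [[0,0,0.0008],0],
    [[0,0,0.0004],0],
    [[0,0,0],0]
  ]
}}

```text
time_s: 4.6
tcp_pos: [0.5513, -0.1202, 0.0885]
ee_rot: [[0.143, -0.99, -0.0], [-0.99, -0.143, 0.0], [-0.0, 0.0, -1.0]]
wrist_force: [0.2, -0.4, 0.6]
gripper_width: 0.005
gripper_force: 0.0
```

{"op": "apply_moves", "data": {
  "moves": [
    [[0,0,0.001],0],
    [[0,0,0.001],0],
    [[0,0,0],0],
    [[0,0,0],0]
  ]
}}

```text
time_s: 4.93
tcp_pos: [0.5513, -0.1202, 0.0864]
ee_rot: [[0.143, -0.99, -0.0], [-0.99, -0.143, -0.0], [-0.0, 0.0, -1.0]]
wrist_force: [-0.4, -0.9, 0.5]
gripper_width: 0.007
gripper_force: 0.0
```

{"op": "apply_moves", "data": {
  "moves": [
    [[0,0,0.0005],0],
    [[0,0,0.0005],0],
    [[0,0,0],0],
    [[0,0,0],0]
  ]
}}

```text
time_s: 5.27
tcp_pos: [0.5515, -0.1203, 0.0859]
ee_rot: [[0.143, -0.99, 0.0], [-0.99, -0.143, -0.0], [0.0, -0.0, -1.0]]
wrist_force: [-0.4, 0.2, 3.0]
gripper_width: 0.007
gripper_force: 1.6
```

{"op": "apply_moves", "data": {
  "moves": [
    [[0,0,0.0005],0],
    [[0,0,0.0005],0],
    [[0,0,0],0],
    [[0,0,0],0]
  ]
}}

```text
time_s: 5.6
tcp_pos: [0.5518, -0.1203, 0.0857]
ee_rot: [[0.143, -0.99, 0.001], [-0.99, -0.143, -0.0], [0.001, -0.001, -1.0]]
wrist_force: [-2.3, -0.4, 7.3]
gripper_width: 0.005
gripper_force: 3.6
```

{"op": "apply_moves", "data": {
  "moves": [
    [[0,0,0.0007],0],
    [[0,0,0.0007],0],
    [[0,0,0.0006],0],
    [[0,0,0],0],
    [[0,0,0],0]
  ]
}}

```text
time_s: 6.02
tcp_pos: [0.5519, -0.1203, 0.0839]
ee_rot: [[0.143, -0.99, 0.001], [-0.99, -0.143, -0.0], [0.001, -0.001, -1.0]]
wrist_force: [-2.9, 0.6, 8.3]
gripper_width: 0.005
gripper_force: 4.1
```

{"op": "apply_moves", "data": {
  "moves": [
    [[0,0,0.0005],0],
    [[0,0,0.0005],0],
    [[0,0,0],0],
    [[0,0,0],0]
  ]
}}

```text
time_s: 6.35
tcp_pos: [0.5519, -0.1203, 0.083]
ee_rot: [[0.143, -0.99, 0.001], [-0.99, -0.143, -0.0], [0.001, -0.001, -1.0]]
wrist_force: [-2.2, -0.2, 8.2]
gripper_width: 0.005
gripper_force: 4.2
```

{"op": "apply_moves", "data": {
  "moves": [
    [[0,0,0.0005],0],
    [[0,0,0.0005],0],
    [[0,0,0],0],
    [[0,0,0],0]
  ]
}}

```text
time_s: 6.68
tcp_pos: [0.552, -0.1203, 0.0821]
ee_rot: [[0.143, -0.99, 0.002], [-0.99, -0.143, -0.001], [0.001, -0.002, -1.0]]
wrist_force: [-1.0, 0.9, 8.2]
gripper_width: 0.004
gripper_force: 4.4
```

{"op": "apply_moves", "data": {
  "moves": [
    [[0,0,0.0005],0],
    [[0,0,0.0005],0],
    [[0,0,0],0],
    [[0,0,0],0]
  ]
}}

```text
time_s: 7.02
tcp_pos: [0.552, -0.1203, 0.0811]
ee_rot: [[0.143, -0.99, 0.002], [-0.99, -0.143, -0.001], [0.001, -0.002, -1.0]]
wrist_force: [-2.2, 0.8, 8.7]
gripper_width: 0.006
gripper_force: 4.5
```

{"op": "apply_moves", "data": {
  "moves": [
    [[0,0,0.0003],0],
    [[0,0,0.0003],0],
    [[0,0,0],0],
    [[0,0,0],0]
  ]
}}

```text
time_s: 7.35
tcp_pos: [0.552, -0.1203, 0.0805]
ee_rot: [[0.143, -0.99, 0.002], [-0.99, -0.143, -0.001], [0.001, -0.002, -1.0]]
wrist_force: [-2.0, 0.2, 9.8]
gripper_width: 0.003
gripper_force: 4.6
```

{"op": "apply_moves", "data": {
  "moves": [
    [[0,0,0.0003],0],
    [[0,0,0.0003],0],
    [[0,0,0],0],
    [[0,0,0],0]
  ]
}}

```text
time_s: 7.68
tcp_pos: [0.552, -0.1203, 0.08]
ee_rot: [[0.143, -0.99, 0.002], [-0.99, -0.143, -0.001], [0.001, -0.002, -1.0]]
wrist_force: [-2.9, 0.8, 9.3]
gripper_width: 0.006
gripper_force: 4.7
```

{"op": "apply_moves", "data": {
  "moves": [
    [[0,0,0.0003],0],
    [[0,0,0.0003],0],
    [[0,0,0],0],
    [[0,0,0],0]
  ]
}}

```text
time_s: 8.02
tcp_pos: [0.5522, -0.1204, 0.0797]
ee_rot: [[0.143, -0.99, 0.002], [-0.99, -0.143, -0.001], [0.001, -0.002, -1.0]]
wrist_force: [-1.8, 1.6, 10.3]
gripper_width: 0.003
gripper_force: 5.3
```

{"op": "apply_moves", "data": {
  "moves": [
    [[0,0,0.0003],0],
    [[0,0,0.0002],0],
    [[0,0,0],0],
    [[0,0,0],0]
  ]
}}

```text
time_s: 8.35
tcp_pos: [0.5523, -0.1204, 0.0795]
ee_rot: [[0.144, -0.99, 0.002], [-0.99, -0.144, -0.001], [0.001, -0.002, -1.0]]
wrist_force: [-3.8, 0.9, 12.4]
gripper_width: 0.006
gripper_force: 6.1
```

{"op": "apply_moves", "data": {
  "moves": [
    [[0,0,0.0003],0],
    [[0,0,0],0],
    [[0,0,0],0]
  ]
}}

```text
time_s: 8.6
tcp_pos: [0.5524, -0.1204, 0.0795]
ee_rot: [[0.144, -0.99, 0.003], [-0.99, -0.144, -0.001], [0.001, -0.003, -1.0]]
wrist_force: [-3.6, 2.1, 13.9]
gripper_width: 0.008
gripper_force: 6.6
```

{"op": "apply_moves", "data": {
  "moves": [
    [[0,0,-0.01],0],
    [[0,0,-0.02],0],
    [[0,0,-0.03],0],
    [[0,0,-0.04],0],
    [[0,0,-0.0445],0]
  ]
}}

```text
out of range
```

{"op": "apply_moves", "data": {
  "moves": [
    [[0,0,-0.01],0],
    [[0,0,-0.025],0],
    [[0,0,-0.03],0],
    [[0,0,-0.04],0],
    [[0,0,-0.04],0]
  ],
  "hand": 0.087
}}

```text
time_s: 9.02
tcp_pos: [0.5506, -0.1202, 0.2227]
ee_rot: [[0.142, -0.99, -0.002], [-0.99, -0.142, 0.0], [-0.001, 0.002, -1.0]]
wrist_force: [1.2, -0.6, -0.1]
gripper_width: 0.297
gripper_force: 0.0
```

{"op": "apply_moves", "data": {
  "moves": [
    [[0,0,0],0],
    [[0,0,0],0],
    [[0,0,0],0],
    [[0,0,0],0]
  ]
}}

```text
time_s: 9.35
tcp_pos: [0.5504, -0.1201, 0.2203]
ee_rot: [[0.142, -0.99, -0.003], [-0.99, -0.142, 0.0], [-0.001, 0.003, -1.0]]
wrist_force: [0.5, -0.1, 0.0]
gripper_width: 0.603
gripper_force: 0.0
```

Run:
```python
from h import *
s=r.sense();R=np.array(s["ee_rot"]);print(s["time_s"],s["tcp_pos"],np.degrees(np.arctan2(R[1,1],R[0,1])),s["wrist_force"],s["joints"])
p=imaging.capture("wrist")
np.savez("w3.npz",**{k:p[k] for k in("frame","eye","orientation","intrinsics")})
u=p["frame"];cv2.imwrite("pics/w3c.png",cv2.resize(u[115:235,176:336],(800,600),interpolation=cv2.INTER_CUBIC))
```

```text
9.35 [ 0.55044601 -0.12011046  0.2203163 ] -171.81850942114113 [ 0.53392957 -0.07514068  0.03354112] [ 4.14800987e+00  1.62416394e+01 -8.43202329e+00 -3.87509922e-02
 -6.54992286e+01  4.04953394e+00]
```

View pics/w3c.png

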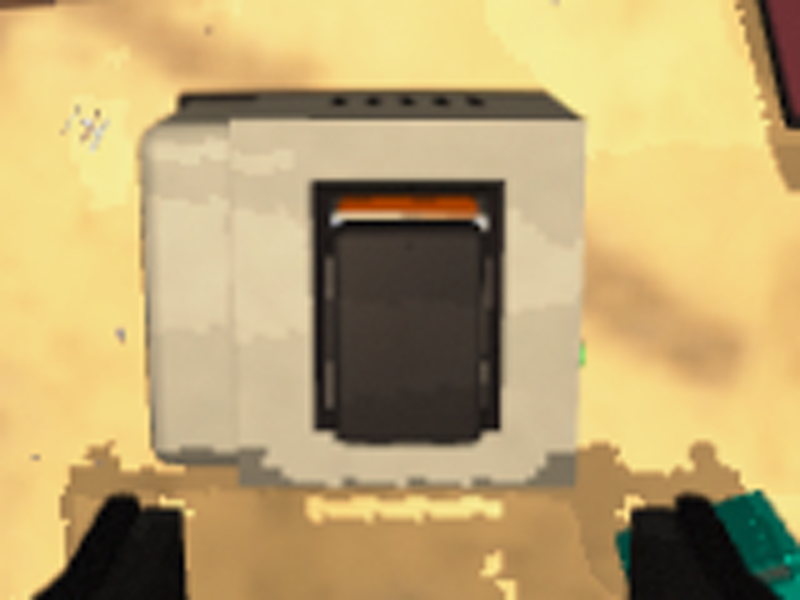

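The well rim is at (312,182) to (501,431) in the crop. The cap looks larger and sits nearer the camera, with orange showing at y≈207, so the pack appears to have popped up. I'll check its height from the cap size.

Run:
```python
from h import *
p=dict(np.load("w3.npz"))
f=lambda q,z:atz(p,q[0]/5+175.6,q[1]/5+114.6,z,True)[:2]
A=lambda L,z:np.array([f(q,z) for q in L])
print("rim",fitrect(A([(503,182),(499,431),(316,431),(312,182)],.076),.0406,.0546,8))
for z in (.086,.104):
    print("cap",z,fitrect(A([(484,224),(480,440),(336,440),(333,224)],z),.03,.044,8))
```

```text
rim (array([ 0.5504, -0.1211,  8.1995]), array([-0.3, -0.2, -0.4,  0.1,  0.4,  0.2,  0.4, -0.1]))
cap 0.086 (array([ 0.5499, -0.118 ,  8.1166]), array([ 0.2,  1. ,  0.3, -0.9, -0. , -1. , -0.5,  0.9]))
cap 0.104 (array([ 0.5506, -0.1223,  8.1167]), array([-0.5, -0.5, -0.8,  0.3,  0.7,  0.5,  0.7, -0.4]))
```

{"op": "apply_moves", "data": {
  "moves": [
    [[0.0012,0,0.03],0],
    [[0,0,0.035],0],
    [[0,0,0.035],0],
    [[0,0,0.03],0],
    [[0,0,0],0]
  ]
}}

```text
time_s: 9.82
tcp_pos: [0.5458, -0.1213, 0.0844]
ee_rot: [[0.141, -0.99, -0.016], [-0.99, -0.141, 0.001], [-0.003, 0.016, -1.0]]
wrist_force: [-1.7, -0.4, -0.7]
gripper_width: 0.976
gripper_force: 0.0
```

{"op": "apply_moves", "data": {
  "moves": [
    [[0,0,0.004],0],
    [[0,0,0.004],0],
    [[0,0,0],0],
    [[0,0,0],0],
    [[0,0,0],0]
  ]
}}

```text
time_s: 10.23
tcp_pos: [0.5525, -0.1214, 0.0855]
ee_rot: [[0.143, -0.99, 0.003], [-0.99, -0.143, 0.0], [0.0, -0.003, -1.0]]
wrist_force: [0.1, 0.3, 0.1]
gripper_width: 1.0
gripper_force: 0.0
```

{"op": "apply_moves", "data": {
  "moves": [
    [[0,0,0.001],0],
    [[0,0,0.001],0],
    [[0,0,0],0],
    [[0,0,0],0]
  ]
}}

```text
time_s: 10.57
tcp_pos: [0.5516, -0.1214, 0.0821]
ee_rot: [[0.143, -0.99, 0.0], [-0.99, -0.143, -0.0], [0.0, -0.0, -1.0]]
wrist_force: [-0.8, 0.7, 0.3]
gripper_width: 1.001
gripper_force: 0.0
```

{"op": "apply_moves", "data": {
  "moves": [
    [[0,0,0],0],
    [[0,0,0],0],
    [[0,0,0],0],
    [[0,0,0],0],
    [[0,0,0],0]
  ],
  "hand": 0.02
}}

```text
time_s: 10.98
tcp_pos: [0.5515, -0.1214, 0.0819]
ee_rot: [[0.143, -0.99, -0.0], [-0.99, -0.143, -0.0], [-0.0, 0.0, -1.0]]
wrist_force: [0.2, 0.5, -0.0]
gripper_width: 0.705
gripper_force: 0.0
```

{"op": "apply_moves", "data": {
  "moves": [
    [[0,0,0],0],
    [[0,0,0],0],
    [[0,0,0],0],
    [[0,0,0],0],
    [[0,0,0],0]
  ]
}}

```text
time_s: 11.4
tcp_pos: [0.5514, -0.1214, 0.0819]
ee_rot: [[0.142, -0.99, -0.0], [-0.99, -0.142, 0.0], [-0.0, 0.0, -1.0]]
wrist_force: [-0.4, -0.5, -0.7]
gripper_width: 0.343
gripper_force: 29.7
```

{"op": "apply_moves", "data": {
  "moves": [
    [[0,0,-0.004],0],
    [[0,0,-0.008],0],
    [[0,0,-0.012],0],
    [[0,0,-0.015],0],
    [[0,0,-0.015],0]
  ]
}}

```text
time_s: 11.82
tcp_pos: [0.5514, -0.1214, 0.1368]
ee_rot: [[0.143, -0.99, -0.0], [-0.99, -0.143, -0.0], [-0.0, 0.0, -1.0]]
wrist_force: [0.6, -0.2, -2.0]
gripper_width: 0.341
gripper_force: 29.7
```

{"op": "apply_moves", "data": {
  "moves": [
    [[0,0,-0.02],0],
    [[0,0,-0.025],0],
    [[0,0,-0.025],0],
    [[0,0,-0.016],0],
    [[0,0,0],0]
  ]
}}

```text
time_s: 12.23
tcp_pos: [0.5538, -0.1217, 0.227]
ee_rot: [[0.143, -0.99, 0.009], [-0.99, -0.143, -0.001], [0.002, -0.009, -1.0]]
wrist_force: [1.4, 0.3, -1.4]
gripper_width: 0.347
gripper_force: 29.7
```

Run:
```python
from h import *
s=r.sense();R=np.array(s["ee_rot"]);print(s["time_s"],s["tcp_pos"],np.degrees(np.arctan2(R[1,1],R[0,1])),s["wrist_force"],s["gripper_width"])
a=imaging.capture("side");b=imaging.capture("wrist")
cv2.imwrite("pics/l4.png",np.hstack([cv2.resize(a["frame"][60:360,120:400],(400,428)),cv2.resize(b["frame"][:,100:412],(400,428))]))
```

```text
12.2333 [ 0.55383433 -0.12171824  0.22703192] -171.76569909186733 [ 1.42824352  0.25856699 -1.39412644] 0.34724535317449123
```

View pics/l4.png

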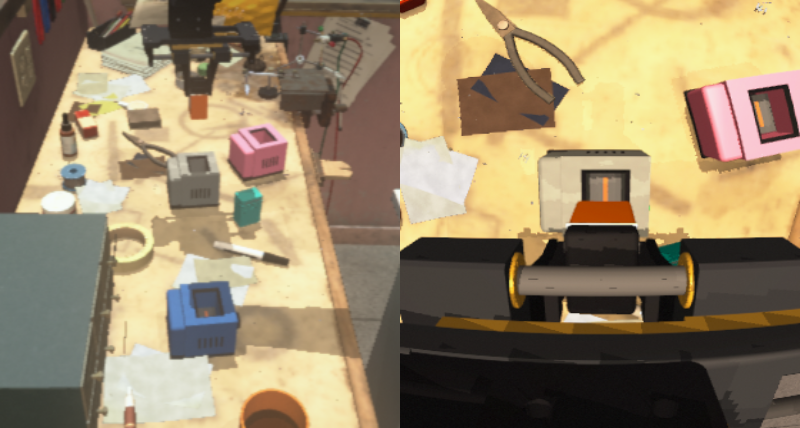

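The pack hangs straight in the gripper, with its orange underside at about (600,212) in the wrist half. The charger's well is empty. I'll move past the power unit so the wrist camera can see its well clear of the pack.

{"op": "apply_moves", "data": {
  "moves": [
    [[-0.015,-0.0014,0],0],
    [[-0.028,-0.0025,0],0],
    [[-0.034,-0.003,0],0],
    [[-0.034,-0.003,0],0],
    [[-0.034,-0.003,0],0]
  ]
}}

```text
time_s: 12.75
tcp_pos: [0.5422, 0.0249, 0.2199]
ee_rot: [[0.141, -0.99, -0.004], [-0.99, -0.141, -0.001], [0.0, 0.004, -1.0]]
wrist_force: [0.6, 0.2, -0.8]
gripper_width: 0.338
gripper_force: 29.7
```

{"op": "apply_moves", "data": {
  "moves": [
    [[-0.034,-0.003,0],0],
    [[-0.034,-0.003,0],0],
    [[-0.034,-0.003,0],0],
    [[-0.034,-0.003,0],0],
    [[-0.034,-0.003,0],0]
  ]
}}

```text
time_s: 13.17
tcp_pos: [0.5328, 0.1955, 0.2199]
ee_rot: [[0.142, -0.99, -0.004], [-0.99, -0.142, -0.002], [0.001, 0.004, -1.0]]
wrist_force: [0.8, 0.5, -1.7]
gripper_width: 0.341
gripper_force: 29.7
```

{"op": "apply_moves", "data": {
  "moves": [
    [[-0.034,-0.003,0],0],
    [[-0.028,-0.0025,0],0],
    [[-0.013,-0.001,0],0],
    [[0,0,0],0],
    [[0,0,0],0]
  ]
}}

```text
time_s: 13.58
tcp_pos: [0.5291, 0.2693, 0.2202]
ee_rot: [[0.143, -0.99, -0.003], [-0.99, -0.143, -0.002], [0.002, 0.003, -1.0]]
wrist_force: [-1.1, -0.2, -1.9]
gripper_width: 0.34
gripper_force: 29.7
```

{"op": "apply_moves", "data": {
  "moves": [
    [[0,0,0],0],
    [[0,0,0],0],
    [[0,0,0],0]
  ]
}}

```text
time_s: 13.83
tcp_pos: [0.5301, 0.2682, 0.2219]
ee_rot: [[0.141, -0.99, -0.0], [-0.99, -0.141, -0.0], [0.0, 0.0, -1.0]]
wrist_force: [-0.0, -0.3, -1.4]
gripper_width: 0.338
gripper_force: 29.7
```

Run:
```python
from h import *
s=r.sense();R=np.array(s["ee_rot"]);print(s["time_s"],s["tcp_pos"],np.degrees(np.arctan2(R[1,1],R[0,1])),s["wrist_force"],s["gripper_width"],s["joints"])
p=imaging.capture("wrist")
np.savez("w5.npz",**{k:p[k] for k in("frame","eye","orientation","intrinsics")})
for d in models.place_of(p,"power_unit_mouth")[:2]:
    u,v=d["at"][0]*512,d["at"][1]*384;print(d["confidence"],u,v,atz(p,u,v,.076,True))
u=p["frame"];cv2.imwrite("pics/w5c.png",cv2.resize(u[60:210,166:366],(800,600),interpolation=cv2.INTER_CUBIC))
```

```text
13.8333 [0.53010141 0.26822638 0.22193132] -171.8971552434642 [-0.01675755 -0.34672426 -1.3650209 ] 0.33825749909848507 [ 4.24411099e+01  1.90731819e+01 -4.11541341e+00 -2.83773349e-03
 -6.68318493e+01 -3.43371467e+01]
0.61 259.4816 141.00480000000002 [0.53331472 0.22975789 0.076     ]
```

View pics/w5c.png

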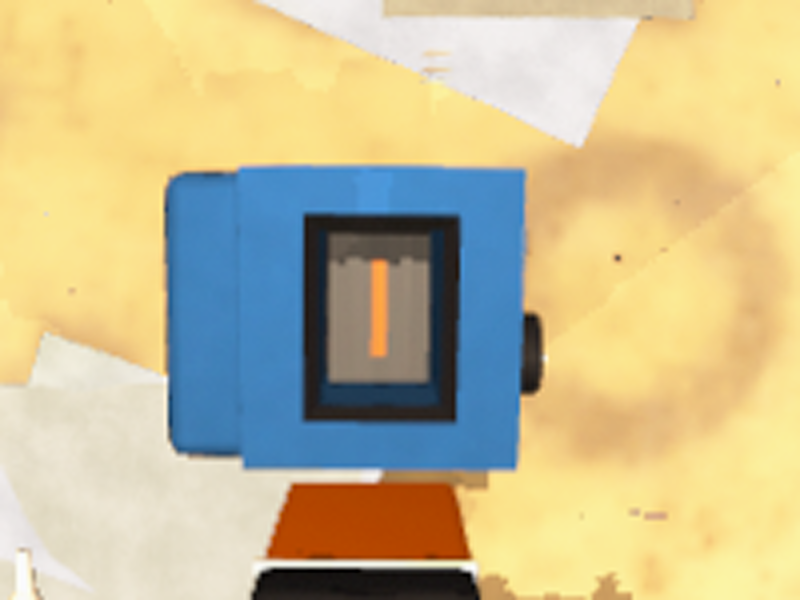

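The power unit's well rim is at (304,214), (459,215), (456,422) and (303,420) in the 4x crop, square to the tool. The pack's lower edge, at (290,485) to (455,485), is also visible.

Run:
```python
from h import *
p=dict(np.load("w5.npz"))
f=lambda q,z:atz(p,q[0]/4+165.5,q[1]/4+59.5,z,True)[:2]
A=lambda L,z:np.array([f(q,z) for q in L])
q,e=fitrect(A([(459,215),(456,422),(303,420),(304,214)],.076),.0406,.0546,8);print("rim",q,e)
print("inner seat",[np.round(f(k,.040),4) for k in((328,232),(432,232),(430,383),(327,383))])
print("block",fitrect(A([(525,170),(517,469),(243,469),(240,168)],.076),.074,.080,8))
t=np.array([.53010,.26823]);a=np.radians(-171.897);Y=np.array([np.cos(a),np.sin(a)]);X=np.array([-Y[1],Y[0]])
for k in((290,485),(455,485)):
    d=f(k,.180)-t;print("pack edge in tool x,y",d@X,d@Y)
d=q[:2]-t;print("well in tool",d@X,d@Y)
# charger reference from w3 with the same method
```

```text
rim [0.5324 0.2276 7.6731] [-0.3 -0.  -0.  -0.   0.   0.2  0.3 -0.1]
inner seat [array([0.5501, 0.2079]), array([0.5204, 0.2036]), array([0.5143, 0.2476]), array([0.5443, 0.2519])]
block (array([0.5321, 0.2279, 7.8789]), array([-0.1, -0.2, -0.4,  0.3,  0.2,  0. ,  0.3, -0.1]))
pack edge in tool x,y 0.020370254789433145 -0.014028498538224486
pack edge in tool x,y 0.020381237670049502 0.015361939502910888
well in tool 0.04054855346646721 0.003449885762898739
```

{"op": "apply_moves", "data": {
  "moves": [
    [[0.01,0.0006,0],0.3],
    [[0.016,0.001,0],0],
    [[0.0151,0.001,0],0],
    [[0,0,0.02],0],
    [[0,0,0.03],0]
  ]
}}

```text
time_s: 14.35
tcp_pos: [0.5354, 0.2272, 0.1753]
ee_rot: [[0.136, -0.991, 0.008], [-0.991, -0.136, 0.004], [-0.003, -0.008, -1.0]]
wrist_force: [0.5, 0.3, -1.4]
gripper_width: 0.342
gripper_force: 29.7
```

{"op": "apply_moves", "data": {
  "moves": [
    [[0,0,0.03],0],
    [[0,0,0.015],0],
    [[0,0,0],0],
    [[0,0,0],0],
    [[0,0,0],0]
  ]
}}

```text
time_s: 14.77
tcp_pos: [0.5343, 0.2282, 0.1287]
ee_rot: [[0.137, -0.991, 0.003], [-0.991, -0.137, 0.001], [-0.001, -0.003, -1.0]]
wrist_force: [0.0, 0.1, -0.9]
gripper_width: 0.346
gripper_force: 29.7
```

{"op": "apply_moves", "data": {
  "moves": [
    [[0,0,0],0],
    [[0,0,0],0],
    [[0,0,0],0]
  ]
}}

```text
time_s: 15.02
tcp_pos: [0.5336, 0.2288, 0.1282]
ee_rot: [[0.137, -0.991, 0.002], [-0.991, -0.137, 0.001], [-0.001, -0.002, -1.0]]
wrist_force: [-0.1, -0.1, -2.0]
gripper_width: 0.341
gripper_force: 29.7
```

Run:
```python
from h import *
s=r.sense();R=np.array(s["ee_rot"]);print(s["time_s"],s["tcp_pos"],np.degrees(np.arctan2(R[1,1],R[0,1])),s["wrist_force"],s["gripper_width"],np.round(s["joint_velocities"],2))
d=np.array([.5333,.2271,s["tcp_pos"][2]])-s["tcp_pos"];print("tool err",R.T@d)
```

```text
15.0167 [0.53362469 0.22875527 0.12821805] -172.0976540088522 [-0.12756565 -0.07010941 -1.98385663] 0.3407614598946498 [ 0.23  0.35 -0.44 -0.14  0.1  -0.04]
tool err [ 1.59490499e-03  5.49181879e-04 -2.97870562e-06]
```

{"op": "apply_moves", "data": {
  "moves": [
    [[0.0016,0.0003,0],0],
    [[0,0,0],0],
    [[0,0,0],0],
    [[0,0,0],0],
    [[0,0,0],0]
  ]
}}

```text
time_s: 15.43
tcp_pos: [0.533, 0.2269, 0.127]
ee_rot: [[0.137, -0.991, 0.0], [-0.991, -0.137, -0.0], [0.0, -0.0, -1.0]]
wrist_force: [1.1, -0.1, -1.7]
gripper_width: 0.344
gripper_force: 29.7
```

{"op": "apply_moves", "data": {
  "moves": [
    [[0,0,0.003],0],
    [[0,0,0.003],0],
    [[0,0,0.002],0],
    [[0,0,0.002],0],
    [[0,0,0],0]
  ]
}}

```text
time_s: 15.85
tcp_pos: [0.5327, 0.2266, 0.1162]
ee_rot: [[0.137, -0.991, -0.001], [-0.991, -0.137, -0.001], [0.001, 0.001, -1.0]]
wrist_force: [0.3, -0.0, -1.8]
gripper_width: 0.342
gripper_force: 29.7
```

{"op": "apply_moves", "data": {
  "moves": [
    [[0,0,0.0015],0],
    [[0,0,0.0015],0],
    [[0,0,0.0015],0],
    [[0,0,0],0]
  ]
}}

```text
time_s: 16.18
tcp_pos: [0.5329, 0.2267, 0.1121]
ee_rot: [[0.137, -0.991, -0.001], [-0.991, -0.137, -0.0], [0.0, 0.001, -1.0]]
wrist_force: [-0.7, -0.4, -1.5]
gripper_width: 0.341
gripper_force: 29.7
```

{"op": "apply_moves", "data": {
  "moves": [
    [[0,0,0.0015],0],
    [[0,0,0.0015],0],
    [[0,0,0.002],0],
    [[0,0,0],0]
  ]
}}

```text
time_s: 16.52
tcp_pos: [0.5328, 0.2266, 0.107]
ee_rot: [[0.137, -0.991, -0.001], [-0.991, -0.137, -0.0], [0.0, 0.001, -1.0]]
wrist_force: [-0.4, -0.5, -1.4]
gripper_width: 0.346
gripper_force: 29.7
```

{"op": "apply_moves", "data": {
  "moves": [
    [[0,0,0.0025],0],
    [[0,0,0.0025],0],
    [[0,0,0.0025],0],
    [[0,0,0],0]
  ]
}}

```text
time_s: 16.85
tcp_pos: [0.5326, 0.2266, 0.0992]
ee_rot: [[0.137, -0.991, -0.001], [-0.991, -0.137, -0.001], [0.001, 0.001, -1.0]]
wrist_force: [-0.3, -0.3, -1.9]
gripper_width: 0.345
gripper_force: 29.7
```

In the well with no side force. Continuing down to about 0.083.

{"op": "apply_moves", "data": {
  "moves": [
    [[0,0,0.0025],0],
    [[0,0,0.0025],0],
    [[0,0,0.0025],0],
    [[0,0,0.0025],0],
    [[0,0,0],0]
  ]
}}

```text
time_s: 17.27
tcp_pos: [0.5327, 0.2266, 0.0893]
ee_rot: [[0.137, -0.991, -0.001], [-0.991, -0.137, -0.001], [0.001, 0.001, -1.0]]
wrist_force: [0.1, 0.1, -0.1]
gripper_width: 0.343
gripper_force: 29.7
```

{"op": "apply_moves", "data": {
  "moves": [
    [[0,0,0.0015],0],
    [[0,0,0.0015],0],
    [[0,0,0.0015],0],
    [[0,0,0.001],0],
    [[0,0,0],0]
  ]
}}

```text
time_s: 17.68
tcp_pos: [0.5329, 0.2267, 0.0842]
ee_rot: [[0.137, -0.991, -0.0], [-0.991, -0.137, -0.0], [0.0, 0.0, -1.0]]
wrist_force: [0.3, -0.7, -2.3]
gripper_width: 0.343
gripper_force: 29.7
```

{"op": "apply_moves", "data": {
  "moves": [
    [[0,0,0],0],
    [[0,0,0],0]
  ]
}}

```text
time_s: 17.85
tcp_pos: [0.5332, 0.2269, 0.0845]
ee_rot: [[0.137, -0.991, 0.0], [-0.991, -0.137, 0.0], [-0.0, -0.0, -1.0]]
wrist_force: [1.5, -0.4, -0.6]
gripper_width: 0.342
gripper_force: 29.7
```

{"op": "apply_moves", "data": {
  "moves": [
    [[0,0,0.0007],0],
    [[0,0,0.0007],0],
    [[0,0,0.0006],0],
    [[0,0,0],0],
    [[0,0,0],0]
  ]
}}

```text
time_s: 18.27
tcp_pos: [0.533, 0.2268, 0.0824]
ee_rot: [[0.137, -0.991, -0.0], [-0.991, -0.137, -0.0], [0.0, 0.0, -1.0]]
wrist_force: [-0.3, -0.1, -1.7]
gripper_width: 0.344
gripper_force: 29.7
```

{"op": "apply_moves", "data": {
  "moves": [
    [[0,0,0],0],
    [[0,0,0],0],
    [[0,0,0],0],
    [[0,0,0],0],
    [[0,0,0],0]
  ],
  "hand": 0.07
}}

```text
time_s: 18.68
tcp_pos: [0.5332, 0.2269, 0.0827]
ee_rot: [[0.138, -0.991, 0.0], [-0.991, -0.138, 0.0], [-0.0, -0.0, -1.0]]
wrist_force: [-0.8, -0.0, -1.9]
gripper_width: 0.637
gripper_force: 0.0
```

{"op": "apply_moves", "data": {
  "moves": [
    [[0,0,0],0],
    [[0,0,0],0],
    [[0,0,0],0],
    [[0,0,-0.005],0],
    [[0,0,-0.01],0]
  ]
}}

```text
time_s: 19.1
tcp_pos: [0.5323, 0.2263, 0.0968]
ee_rot: [[0.137, -0.991, -0.002], [-0.991, -0.137, -0.002], [0.001, 0.003, -1.0]]
wrist_force: [0.2, -0.9, 0.5]
gripper_width: 0.801
gripper_force: 0.0
```

{"op": "apply_moves", "data": {
  "moves": [
    [[0,0,-0.02],0],
    [[0,0,-0.03],0],
    [[0,0,-0.025],0],
    [[0,0,-0.015],0],
    [[0,0,0],0]
  ]
}}

```text
time_s: 19.52
tcp_pos: [0.5354, 0.2281, 0.193]
ee_rot: [[0.138, -0.99, 0.009], [-0.99, -0.138, 0.005], [-0.004, -0.009, -1.0]]
wrist_force: [0.7, -0.1, 0.2]
gripper_width: 0.801
gripper_force: 0.0
```

{"op": "apply_moves", "data": {
  "moves": [
    [[0,0,-0.015],0],
    [[0,0,-0.015],0],
    [[0,0,0],0],
    [[0,0,0],0],
    [[0,0,0],0]
  ],
  "hand": 0.0
}}

```text
time_s: 19.93
tcp_pos: [0.5324, 0.2265, 0.2164]
ee_rot: [[0.137, -0.991, -0.002], [-0.991, -0.137, -0.001], [0.0, 0.002, -1.0]]
wrist_force: [0.1, 0.3, 0.1]
gripper_width: 0.512
gripper_force: 0.0
```

Run:
```python
from h import *
s=r.sense();R=np.array(s["ee_rot"]);print(s["time_s"],s["tcp_pos"],np.degrees(np.arctan2(R[1,1],R[0,1])),s["wrist_force"],s["gripper_width"])
p=imaging.capture("wrist")
np.savez("w6.npz",**{k:p[k] for k in("frame","eye","orientation","intrinsics")})
u=p["frame"];cv2.imwrite("pics/w6c.png",cv2.resize(u[115:235,176:336],(800,600),interpolation=cv2.INTER_CUBIC))
```

```text
19.9333 [0.53238762 0.22651808 0.21638713] -172.12438395231686 [0.06258101 0.31200336 0.09375369] 0.5118038364976554
```

View pics/w6c.png

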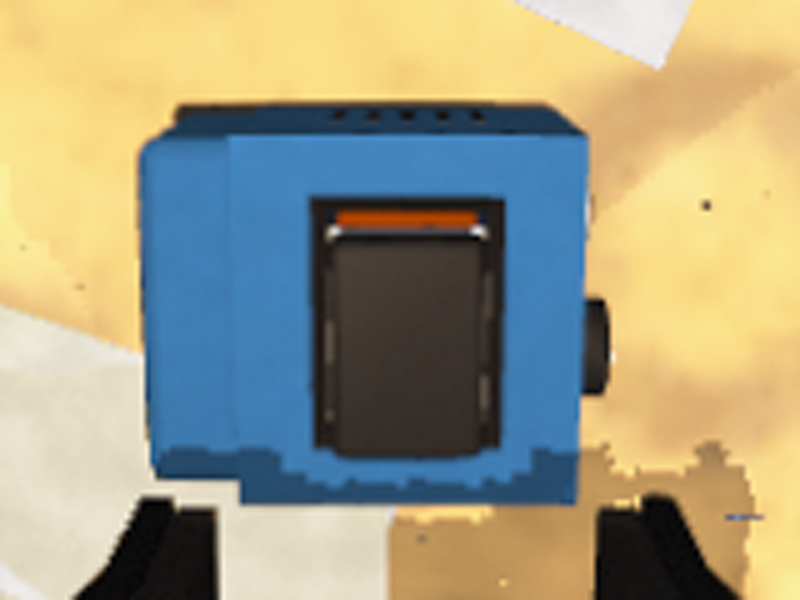

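The power unit rim is at (312,200) to (500,448). The cap stands square and raised inside it. Now I'll press with shut fingers on its centre.

{"op": "apply_moves", "data": {
  "moves": [
    [[-0.0008,0,0.02],0],
    [[0,0,0.03],0],
    [[0,0,0.03],0],
    [[0,0,0.02],0],
    [[0,0,0],0]
  ]
}}

```text
time_s: 20.4
tcp_pos: [0.5294, 0.2253, 0.1115]
ee_rot: [[0.136, -0.991, -0.011], [-0.991, -0.136, -0.006], [0.005, 0.011, -1.0]]
wrist_force: [-0.4, -0.6, 0.2]
gripper_width: 0.086
gripper_force: 0.0
```

{"op": "apply_moves", "data": {
  "moves": [
    [[0,0,0],0],
    [[0,0,0],0],
    [[0,0,0],0],
    [[0,0,0.001],0],
    [[0,0,0],0]
  ]
}}

```text
time_s: 20.82
tcp_pos: [0.5334, 0.228, 0.1176]
ee_rot: [[0.137, -0.991, 0.002], [-0.991, -0.137, 0.001], [-0.001, -0.002, -1.0]]
wrist_force: [0.1, 0.4, 0.7]
gripper_width: 0.006
gripper_force: 0.0
```

{"op": "apply_moves", "data": {
  "moves": [
    [[0,0,0.0015],0],
    [[0,0,0.0015],0],
    [[0,0,0.0015],0],
    [[0,0,0.0015],0],
    [[0,0,0],0]
  ]
}}

```text
time_s: 21.23
tcp_pos: [0.5327, 0.2274, 0.11]
ee_rot: [[0.137, -0.991, -0.001], [-0.991, -0.137, -0.0], [0.0, 0.001, -1.0]]
wrist_force: [0.6, -0.6, -0.7]
gripper_width: 0.007
gripper_force: 0.0
```

{"op": "apply_moves", "data": {
  "moves": [
    [[0,0,0.001],0],
    [[0,0,0.001],0],
    [[0,0,0.001],0],
    [[0,0,0.001],0],
    [[0,0,0.001],0]
  ]
}}

```text
time_s: 21.65
tcp_pos: [0.5329, 0.2276, 0.1053]
ee_rot: [[0.137, -0.991, -0.0], [-0.991, -0.137, -0.0], [0.0, 0.0, -1.0]]
wrist_force: [0.8, -0.3, 0.3]
gripper_width: 0.007
gripper_force: 0.0
```

{"op": "apply_moves", "data": {
  "moves": [
    [[0,0,0.001],0],
    [[0,0,0.001],0],
    [[0,0,0.001],0],
    [[0,0,0.001],0],
    [[0,0,0.001],0]
  ]
}}

```text
time_s: 22.07
tcp_pos: [0.5332, 0.2277, 0.101]
ee_rot: [[0.138, -0.99, 0.001], [-0.99, -0.138, 0.0], [-0.0, -0.001, -1.0]]
wrist_force: [-1.7, 0.3, 4.4]
gripper_width: 0.009
gripper_force: 2.4
```

{"op": "apply_moves", "data": {
  "moves": [
    [[0,0,0.001],0],
    [[0,0,0.001],0],
    [[0,0,0.001],0],
    [[0,0,0.001],0],
    [[0,0,0.001],0]
  ]
}}

```text
time_s: 22.48
tcp_pos: [0.5332, 0.2277, 0.0958]
ee_rot: [[0.138, -0.99, 0.001], [-0.99, -0.138, 0.0], [-0.0, -0.001, -1.0]]
wrist_force: [-1.7, -0.9, 5.1]
gripper_width: 0.003
gripper_force: 2.9
```

{"op": "apply_moves", "data": {
  "moves": [
    [[0,0,0.001],0],
    [[0,0,0.001],0],
    [[0,0,0.001],0],
    [[0,0,0.001],0],
    [[0,0,0],0]
  ]
}}

```text
time_s: 22.9
tcp_pos: [0.5332, 0.2277, 0.0918]
ee_rot: [[0.138, -0.99, 0.001], [-0.99, -0.138, 0.0], [-0.0, -0.001, -1.0]]
wrist_force: [-1.6, 0.2, 5.5]
gripper_width: 0.005
gripper_force: 3.1
```

{"op": "apply_moves", "data": {
  "moves": [
    [[0,0,0.001],0],
    [[0,0,0.001],0],
    [[0,0,0.001],0],
    [[0,0,0.001],0],
    [[0,0,0.001],0]
  ]
}}

```text
time_s: 23.32
tcp_pos: [0.5334, 0.2277, 0.0874]
ee_rot: [[0.138, -0.99, 0.001], [-0.99, -0.138, 0.0], [-0.0, -0.001, -1.0]]
wrist_force: [-1.5, 0.1, 9.0]
gripper_width: 0.005
gripper_force: 4.1
```

{"op": "apply_moves", "data": {
  "moves": [
    [[0,0,0.0003],0],
    [[0,0,0.0003],0],
    [[0,0,0],0],
    [[0,0,0],0]
  ]
}}

```text
time_s: 23.65
tcp_pos: [0.5333, 0.2277, 0.0867]
ee_rot: [[0.138, -0.99, 0.001], [-0.99, -0.138, 0.0], [-0.0, -0.001, -1.0]]
wrist_force: [-1.4, -0.7, 7.7]
gripper_width: 0.003
gripper_force: 3.8
```

{"op": "apply_moves", "data": {
  "moves": [
    [[0,0,0.0003],0],
    [[0,0,0.0003],0],
    [[0,0,0],0],
    [[0,0,0],0]
  ]
}}

```text
time_s: 23.98
tcp_pos: [0.5333, 0.2277, 0.0861]
ee_rot: [[0.138, -0.99, 0.001], [-0.99, -0.138, 0.0], [-0.0, -0.001, -1.0]]
wrist_force: [-2.0, -1.2, 8.4]
gripper_width: 0.005
gripper_force: 3.8
```

{"op": "apply_moves", "data": {
  "moves": [
    [[0,0,0.0003],0],
    [[0,0,0.0003],0],
    [[0,0,0],0],
    [[0,0,0],0]
  ]
}}

```text
time_s: 24.32
tcp_pos: [0.5334, 0.2278, 0.0856]
ee_rot: [[0.138, -0.99, 0.001], [-0.99, -0.138, 0.0], [-0.0, -0.001, -1.0]]
wrist_force: [-2.5, -1.3, 7.4]
gripper_width: 0.004
gripper_force: 3.9
```

{"op": "apply_moves", "data": {
  "moves": [
    [[0,0,0.0003],0],
    [[0,0,0.0003],0],
    [[0,0,0],0],
    [[0,0,0],0]
  ]
}}

```text
time_s: 24.65
tcp_pos: [0.5334, 0.2277, 0.085]
ee_rot: [[0.138, -0.99, 0.001], [-0.99, -0.138, 0.0], [-0.0, -0.001, -1.0]]
wrist_force: [-1.6, -0.7, 7.8]
gripper_width: 0.006
gripper_force: 3.9
```

{"op": "apply_moves", "data": {
  "moves": [
    [[0,0,0.0003],0],
    [[0,0,0.0003],0],
    [[0,0,0.0002],0],
    [[0,0,0],0],
    [[0,0,0],0]
  ]
}}

```text
time_s: 25.07
tcp_pos: [0.5334, 0.2277, 0.0842]
ee_rot: [[0.138, -0.99, 0.001], [-0.99, -0.138, 0.0], [-0.0, -0.001, -1.0]]
wrist_force: [-1.5, -1.1, 8.3]
gripper_width: 0.005
gripper_force: 4.0
```

{"op": "apply_moves", "data": {
  "moves": [
    [[0,0,0.0003],0],
    [[0,0,0.0003],0],
    [[0,0,0],0],
    [[0,0,0],0]
  ]
}}

```text
time_s: 25.4
tcp_pos: [0.5334, 0.2278, 0.0836]
ee_rot: [[0.138, -0.99, 0.001], [-0.99, -0.138, 0.0], [-0.0, -0.001, -1.0]]
wrist_force: [-1.7, -0.5, 7.6]
gripper_width: 0.005
gripper_force: 4.1
```

{"op": "apply_moves", "data": {
  "moves": [
    [[0,0,0.0003],0],
    [[0,0,0.0003],0],
    [[0,0,0.0002],0],
    [[0,0,0],0],
    [[0,0,0],0]
  ]
}}

```text
time_s: 25.82
tcp_pos: [0.5334, 0.2278, 0.0829]
ee_rot: [[0.138, -0.99, 0.001], [-0.99, -0.138, 0.0], [-0.0, -0.001, -1.0]]
wrist_force: [-1.1, -0.7, 8.9]
gripper_width: 0.004
gripper_force: 4.2
```

{"op": "apply_moves", "data": {
  "moves": [
    [[0,0,0.0003],0],
    [[0,0,0.0003],0],
    [[0,0,0],0],
    [[0,0,0],0]
  ]
}}

```text
time_s: 26.15
tcp_pos: [0.5334, 0.2278, 0.0823]
ee_rot: [[0.138, -0.99, 0.001], [-0.99, -0.138, 0.0], [-0.0, -0.001, -1.0]]
wrist_force: [-1.2, -1.5, 8.8]
gripper_width: 0.004
gripper_force: 4.3
```

{"op": "apply_moves", "data": {
  "moves": [
    [[0,0,0.0003],0],
    [[0,0,0.0003],0],
    [[0,0,0.0002],0],
    [[0,0,0],0],
    [[0,0,0],0]
  ]
}}

```text
time_s: 26.57
tcp_pos: [0.5334, 0.2278, 0.0816]
ee_rot: [[0.138, -0.99, 0.001], [-0.99, -0.138, 0.0], [-0.0, -0.001, -1.0]]
wrist_force: [-1.7, -1.2, 9.3]
gripper_width: 0.005
gripper_force: 4.4
```

{"op": "apply_moves", "data": {
  "moves": [
    [[0,0,0.0003],0],
    [[0,0,0.0003],0],
    [[0,0,0],0],
    [[0,0,0],0]
  ]
}}

```text
time_s: 26.9
tcp_pos: [0.5335, 0.2278, 0.081]
ee_rot: [[0.138, -0.99, 0.001], [-0.99, -0.138, 0.0], [-0.0, -0.002, -1.0]]
wrist_force: [-1.8, -0.4, 8.3]
gripper_width: 0.004
gripper_force: 4.5
```

{"op": "apply_moves", "data": {
  "moves": [
    [[0,0,0.0003],0],
    [[0,0,0.0003],0],
    [[0,0,0.0002],0],
    [[0,0,0],0],
    [[0,0,0],0]
  ]
}}

```text
time_s: 27.32
tcp_pos: [0.5335, 0.2277, 0.0803]
ee_rot: [[0.138, -0.99, 0.001], [-0.99, -0.138, 0.0], [-0.0, -0.002, -1.0]]
wrist_force: [-3.1, -0.9, 9.9]
gripper_width: 0.006
gripper_force: 4.6
```

{"op": "apply_moves", "data": {
  "moves": [
    [[0,0,0.0003],0],
    [[0,0,0.0003],0],
    [[0,0,0],0],
    [[0,0,0],0]
  ]
}}

```text
time_s: 27.65
tcp_pos: [0.5335, 0.2278, 0.0797]
ee_rot: [[0.138, -0.99, 0.001], [-0.99, -0.138, 0.0], [-0.0, -0.002, -1.0]]
wrist_force: [-3.0, -1.3, 9.5]
gripper_width: 0.006
gripper_force: 4.7
```

{"op": "apply_moves", "data": {
  "moves": [
    [[0,0,0.0003],0],
    [[0,0,0.0003],0],
    [[0,0,0.0002],0],
    [[0,0,0],0],
    [[0,0,0],0]
  ]
}}

```text
time_s: 28.07
tcp_pos: [0.5336, 0.2278, 0.0791]
ee_rot: [[0.138, -0.99, 0.002], [-0.99, -0.138, 0.0], [-0.0, -0.002, -1.0]]
wrist_force: [-2.8, -0.2, 9.3]
gripper_width: 0.002
gripper_force: 5.0
```

{"op": "apply_moves", "data": {
  "moves": [
    [[0,0,0.0003],0],
    [[0,0,0.0002],0],
    [[0,0,0],0],
    [[0,0,0],0]
  ]
}}

```text
time_s: 28.4
tcp_pos: [0.5337, 0.2278, 0.079]
ee_rot: [[0.138, -0.99, 0.002], [-0.99, -0.138, 0.001], [-0.0, -0.002, -1.0]]
wrist_force: [-2.6, -1.1, 11.7]
gripper_width: 0.006
gripper_force: 5.7
```

The stop is being felt. I'll press a little further, to about 15 N.

{"op": "apply_moves", "data": {
  "moves": [
    [[0,0,0.0003],0],
    [[0,0,0.0003],0],
    [[0,0,0],0],
    [[0,0,0],0],
    [[0,0,0],0]
  ]
}}

```text
time_s: 28.82
tcp_pos: [0.5339, 0.2279, 0.0788]
ee_rot: [[0.138, -0.99, 0.003], [-0.99, -0.138, 0.001], [-0.0, -0.003, -1.0]]
wrist_force: [-3.0, -1.0, 13.0]
gripper_width: 0.006
gripper_force: 6.6
```

{"op": "apply_moves", "data": {
  "moves": [
    [[0,0,0.0003],0],
    [[0,0,0.0002],0],
    [[0,0,0],0],
    [[0,0,0],0],
    [[0,0,0],0]
  ]
}}

```text
time_s: 29.23
tcp_pos: [0.534, 0.2279, 0.0787]
ee_rot: [[0.139, -0.99, 0.003], [-0.99, -0.139, 0.001], [-0.0, -0.003, -1.0]]
wrist_force: [-3.6, -1.5, 15.0]
gripper_width: 0.007
gripper_force: 7.4
```

{"op": "apply_moves", "data": {
  "moves": [
    [[0,0,-0.005],0],
    [[0,0,-0.015],0],
    [[0,0,-0.03],0],
    [[0,0,-0.04],0],
    [[0,0,-0.04],0]
  ]
}}

```text
time_s: 29.65
tcp_pos: [0.5321, 0.2271, 0.2057]
ee_rot: [[0.137, -0.991, -0.003], [-0.991, -0.137, -0.002], [0.001, 0.003, -1.0]]
wrist_force: [0.6, 1.1, -0.0]
gripper_width: 0.004
gripper_force: 0.0
```

{"op": "apply_moves", "data": {
  "moves": [
    [[0,0,-0.01],0],
    [[0,0,0],0],
    [[0,0,0],0],
    [[0,0,0],0],
    [[0,0,0],0]
  ]
}}

```text
time_s: 30.07
tcp_pos: [0.532, 0.2271, 0.2138]
ee_rot: [[0.137, -0.991, -0.004], [-0.991, -0.137, -0.002], [0.002, 0.004, -1.0]]
wrist_force: [0.3, -0.5, -0.3]
gripper_width: 0.003
gripper_force: 0.0
```

Run:
```python
from h import *
s=r.sense();print(s["time_s"],s["tcp_pos"],s["wrist_force"])
a=imaging.capture("side");p=imaging.capture("wrist")
np.savez("w7.npz",**{k:p[k] for k in("frame","eye","orientation","intrinsics")})
cv2.imwrite("pics/w7c.png",np.hstack([cv2.resize(p["frame"][115:235,200:300],(400,480),interpolation=cv2.INTER_CUBIC),cv2.resize(a["frame"][120:330,170:345],(400,480),interpolation=cv2.INTER_CUBIC)]))
```

```text
30.0667 [0.53203228 0.22706924 0.21375138] [ 0.27021081 -0.52156374 -0.31972459]
```

View pics/w7c.png

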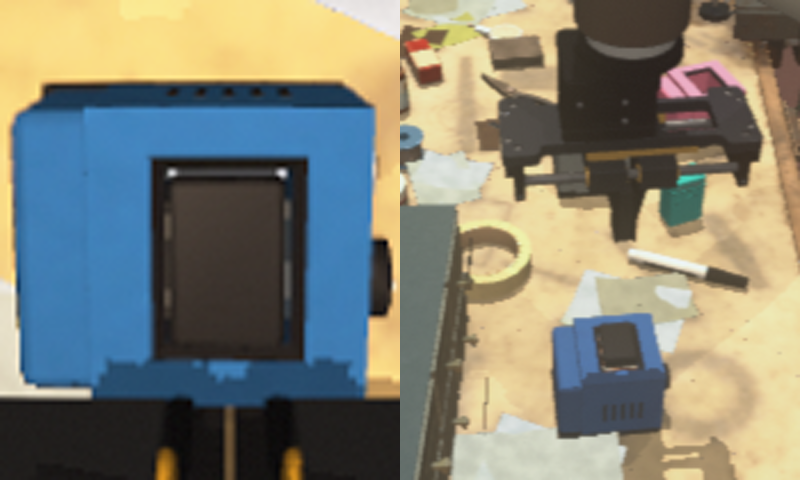

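The cap now sits low in the well, inside the rim at (152,158) to (305,360), with no orange showing, so it is locked down. The bystanders are where they were.

```bash
python3 -c "
from station import r
print(r.finish_job())"
```

```text
the job is handed in; nothing more can be done
None
```

The pack is locked down in the power unit after one press (15 N at most). The charger's well is empty, though I didn't directly check its seat was raised. Nothing else I could see was moved, and the job is handed in at about 30 s.

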